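Find the grinding cassette that rattles and present it to the tag reader

TASK

One of the three sealed grinding cassettes has its loose metal ball inside, the other two are empty: pick them up one at a time and shake or rock them end to end above the worktop to find the one that rattles, setting each silent one back down flat where it stood, without dropping any. Present the rattling cassette to the round tag reader: hold it upright and still a few centimetres above the middle of the reader, not resting on it, and finish while still holding it there. Leave the sample cup and the small reagent bottle undisturbed.

Things in the scene. Friction and masses are not known exactly. Their poses are not given: they have to be found in the camera images.
- case_a: one of three identical sealed hollow cassettes, 120 x 56 x 50 mm (x, y, z; black snap clips stick out 3 mm more at each end), dark blue-grey shell, light grey lid, blank white label on top; origin at the centre of the underside, x along its length, y across its width (flat sides, grip across them), z up; starts flat on the worktop, 0.27 to 0.68 kg without ball
- case_b: identical to case_a outside, same size, frame and range of mass. Exactly one of the three, drawn anew each time, holds a loose hard-metal ball (0.24 kg, 31 mm) that rolls up to 37 mm either way from the middle along the length; the other two are empty; nothing shows outside
- case_c: identical to case_a outside, same size, frame and range of mass. When the cassette with the ball is tilted end to end by even 0.1 rad, the ball rolls to the low end within 0.5 s and its weight adds about 0.09 N m about the gripper's closing line, changing sign with the tilt but hardly growing with it, while the weights of gripper and shell act in proportion to the sine of the tilt
- reader_top (a point): centre of the top face of the tag reader, a fixed black round pad, 90 mm across and 14 mm high, with a blue ring and dot on top; z up
- sample_cup: clear open sample cup with a few leaf pieces, 50 mm across, 87 mm tall, loose, to be left alone; origin at the centre of its underside
- reagent: small white reagent bottle with a green nozzle cap, 34 mm across, 82 mm tall, standing by itself behind the work next to the black analyzer, loose, to be left alone; origin at the centre of its underside
Things that resemble listed ones, but are neither listed nor needed, are in the scene too. What is shaped like the part that bears reader_top but green is not meant.

How it is judged (in metres and radians):
On the way:
1. the cassette with the ball has been picked up clear of the worktop and moved so that the ball struck or rolled against an end inside (((height (world z) of case_a above 0.05 m and contact force between case_a and the fingers above 1 N and contact force between any of case_a_c1, case_a_c2 and anything else above 0.15 N) or (height (world z) of case_b above 0.05 m and contact force between case_b and the fingers above 1 N and contact force between any of case_b_c1, case_b_c2 and anything else above 0.15 N) or (height (world z) of case_c above 0.05 m and contact force between case_c and the fingers above 1 N and contact force between any of case_c_c1, case_c_c2 and anything else above 0.15 N))).
At the end, for the whole second after the job is handed in: the cassette with the ball is in the gripper, upright within 0.2 rad, still, its underside 15 to 120 mm above the reader's top and its middle within 40 mm of the reader's centre seen from above; the other two stand flat on the worktop, at rest, within 50 mm of where they stood at the start (((contact force between case_a_c0 and anything else above 0.2 N and contact force between case_a and the fingers above 1 N and horizontal distance between case_a and reader_top below 0.04 m and z of case_a in the frame of reader_top between 0.015 and 0.12 m and angle between case_a's own z axis and vertical below 0.2 rad and linear speed of case_a below 0.05 m/s and distance of each of case_b, case_c from where it was at the start of the episode below 0.05 m and angle between each of case_b, case_c's own z axis and vertical below 0.12 rad and height (world z) of each of case_b, case_c below 0.01 m and linear speed of each of case_b, case_c below 0.03 m/s) or (contact force between case_b_c0 and anything else above 0.2 N and contact force between case_b and the fingers above 1 N and horizontal distance between case_b and reader_top below 0.04 m and z of case_b in the frame of reader_top between 0.015 and 0.12 m and angle between case_b's own z axis and vertical below 0.2 rad and linear speed of case_b below 0.05 m/s and distance of each of case_a, case_c from where it was at the start of the episode below 0.05 m and angle between each of case_a, case_c's own z axis and vertical below 0.12 rad and height (world z) of each of case_a, case_c below 0.01 m and linear speed of each of case_a, case_c below 0.03 m/s) or (contact force between case_c_c0 and anything else above 0.2 N and contact force between case_c and the fingers above 1 N and horizontal distance between case_c and reader_top below 0.04 m and z of case_c in the frame of reader_top between 0.015 and 0.12 m and angle between case_c's own z axis and vertical below 0.2 rad and linear speed of case_c below 0.05 m/s and distance of each of case_a, case_b from where it was at the start of the episode below 0.05 m and angle between each of case_a, case_b's own z axis and vertical below 0.12 rad and height (world z) of each of case_a, case_b below 0.01 m and linear speed of each of case_a, case_b below 0.03 m/s))); the arm keeps its last pose, push and grip.
It fails at once if a cassette is dropped or flung (faster than 1 m/s) (linear speed of any of case_a, case_b, case_c above 1 m/s).
It fails at once if the sample cup or the reagent bottle is pushed more than 30 mm or tipped (distance of any of sample_cup, reagent from where it was at the start of the episode above 0.03 m or angle between any of sample_cup, reagent's own z axis and vertical above 0.5 rad).
It also fails if it takes over 72 s, if anything falls off the work surface, if the arm or the gripper's body presses on something with over 40 N, if the wrist force passes 120 N, or if a joint passes its speed limit or range.

ROBOT

A 6-joint arm with a two-finger parallel gripper is mounted at the origin on a cart in front of the work surface, level with it; the furniture and walls round the work are solid. World frame = base frame: x ahead of the robot, y to its left, z up, the work surface at z = 0. Lengths are in m, angles in degrees, forces in N, time in s.
With the tool pointing down it reaches from about 0.35 to 0.875 m from the base axis. Payload 4.2 kg.
Tool frame: the origin (TCP) lies midway between the tips of the shut fingers; the grasp point (between the pads) lies 19 mm behind it (r.pinch_z is the distance from the TCP to the grasp point, in m); z points along the fingers, y is the line along which they close (so a half turn about z gives the same grasp; the last joint's range is limited). The gripper opens to 87 mm and grips with 3 to 60 N. Pads are 19 mm wide; open, the fingers measure 117 mm over their backs; the gripper's body (75 mm by 190 mm) begins 51 mm behind the grasp point.
Start: joints at [90.161, 22.042, 0.453, 0, -68.411, -14.817], TCP at [0.158, 0.605, 0.198] pointing down, gripper open.
Joint ranges: [-179.83, 179.83], [-69.29, 118.12], [-61.27, 80.66], [-181.25, 117.63], [-171.15, -9.14], [-177.46, 177.46]. Speed limits (degrees/s): [159.86, 159.86, 180, 180, 180, 180].

INTERFACE

Orientations are given as a 3x3 rotation matrix whose columns are the frame's x, y, z axes.
In Python, from station import r, imaging, models gives the robot as it stands. The module is installed in compiled form; this text tells all that it offers.
- The arm moves only by the tool apply_moves, never from a script. Its argument "moves" is a list of rows, each a list of 2 entries, a list of its own where there are three numbers: the shift along the tool's x, y, z in m, then the turn about the tool's z in degrees. A call has 1 to 5 rows; each row shifts and turns the commanded pose from where the row before left it, along the tool's axes as they then stand; what a row does not reach is not made up. A row lasts 1/12 s, in which the tool goes at most 41.7 mm and 7.16 degrees, less where a joint would pass 70% of its speed; a pose out of reach is approached as far as the arm can. A call is refused whole if a number of a shift passes 0.0417 or a number of a turn 7.16, either way. A call with a gripper value outside its range is refused whole. "hand" is the finger opening in m, from 0 to 0.087, set as the call begins (left out, the last holds). The fingers move at their own pace and stop on an object; the grip force is fixed at half the most. Time passes only in rows, so rows that do not move let the fingers close. It gives the time, the measured TCP pose, the force, the opening and the grip force at its end, in the units of the state.
- r.sense(): the state, without advancing time (a new reading comes with each control period).
- imaging.capture(name): name is "scene" or "top"; returns a dict with "frame" (480x640x3 uint8, blue, green, red), "intrinsics" (3x3 intrinsics, pixels), "eye" and "orientation" of the camera in the world. Camera axes: x right, y down, z forward; pixel columns grow to the right and rows downward; lengths in m; the calibration is good to about 2 mm. A picture is of the moment at which its call begins. There is no depth.
- r.finish_job(): hands the job in; it is judged then, once.
Trained networks look in a picture, given as the dict that the camera call returned (one of the last four; its "shot" number tells which), for a name from the list of things; names that differ only in an ending like _2 or _b are one class to them, and where a whole thing is asked for, a point or a joint stands for the part that bears it (a point fixed in the world has none). Each returns a list of dicts, best first, with "confidence" (0 to 1); they miss things now and then, are a little off and sometimes report something else, mostly with a low value. They report only what shows in the picture. A call takes as long as a camera call. They do not tell look-alikes from the thing itself.
- models.cut_out(picture, target): "region" (480x640 bool, what is visible of it) and "extent" ([left, top, width, height] as shares, 0 to 1, of the picture: columns of its width, rows of its height, round what is visible of it).
- models.place_of(picture, target): "at" ([column, row] as shares, 0 to 1, of the picture: columns of its width, rows of its height: a listed point, or the origin of a listed thing).
The state is a dict: "time_s": time; "joints": joint angles; "joint_velocities": joint speeds; "effort": joint torques, N m; "tcp_pos": TCP position; "ee_rot": TCP orientation; "wrist_force": force on the tool from outside, world axes, zero at the start; "moment": the same for the moment, N m; "gripper_width": opening from 0.0 (shut) to 1.0 (fully open); "gripper_force": force on a finger pad.
Only numpy, scipy, OpenCV 4.12 (cv2) and the standard library are available. Lean on these libraries where they do the work, as an engineer would, in place of code of your own. Each camera call takes 0.05 s, during which the arm holds its last target. There are 200 camera calls.

## Working session

There is one attempt and no reset: what is moved stays moved. The work goes in short steps, Python scripts to look and compute and a tool call to move; the robot and the scene stay as the last step left them, time stands still between calls to the robot, and variables do not carry over. Pictures are saved under pics/ and viewed, at most 10 in all, crops included, and the job is handed in when it is done.

Besides the shell and the picture viewer there is one more tool, called after "Call:" as a command line: name --argument value ..., lists and objects as JSON in quotes. apply_moves: Moves the arm, as the interface text tells. Its arguments: {"type":"object","properties":{"moves":{"type":"array"},"hand":{"type":"number"}},"required":["moves"]}

```bash
mkdir -p pics; cat > h.py <<'E'
import numpy as np, cv2
from station import r, imaging, models
def P(pic,uv): # ray
    K=pic["intrinsics"];d=np.array(pic["orientation"])@np.linalg.solve(np.array(K),[uv[0],uv[1],1]);return np.array(pic["eye"]),d/np.linalg.norm(d)
def at(pic,uv,z):
    e,d=P(pic,uv);return e+d*(z-e[2])/d[2]
def tri(p1,u1,p2,u2):
    (a,d),(b,f)=P(p1,u1),P(p2,u2)
    s=np.linalg.lstsq(np.c_[d,-f],b-a,rcond=None)[0];x,y=a+s[0]*d,b+s[1]*f
    return (x+y)/2,np.linalg.norm(x-y)
E
python3 - <<'E'
from h import *
np.set_printoptions(precision=3,suppress=True)
for n in("scene","top"):
    p=imaging.capture(n);cv2.imwrite(f"pics/{n}0.png",p["frame"]);print(n,p["eye"],np.array(p["orientation"]).round(3).tolist(),p["intrinsics"][0][0])
    for t in("case_a","reader_top","sample_cup","reagent"):
        for q in models.place_of(p,t):
            uv=np.array(q["at"])*[640,480];print(t,round(q["confidence"],2),uv.round(),at(p,uv,.014 if t=="reader_top" else 0))
s=r.sense();print(s)
E
```

```text
scene [-0.011 -0.574  0.696] [[0.479, -0.58, 0.659], [-0.878, -0.318, 0.359], [0.001, -0.75, -0.661]] 581.1658355581776
case_a 0.92 [216. 308.] [ 0.47  -0.131  0.   ]
case_a 0.85 [371. 392.] [ 0.444 -0.416  0.   ]
case_a 0.78 [289. 351.] [ 0.45  -0.278 -0.   ]
reader_top 0.7 [281. 252.] [ 0.622 -0.162  0.014]
reader_top 0.69 [354. 284.] [ 0.613 -0.308  0.014]
sample_cup 0.7 [427. 310.] [ 0.627 -0.431  0.   ]
reagent 0.83 [279. 205.] [ 0.749 -0.079  0.   ]
top [ 0.482 -0.215  0.998] [[-0.016, -0.994, 0.106], [-1.0, 0.015, -0.003], [0.002, -0.106, -0.994]] 561.2332800041883
case_a 0.92 [281. 296.] [ 0.475 -0.127  0.   ]
case_a 0.72 [442. 310.] [ 0.446 -0.409  0.   ]
case_a 0.65 [372. 310.] [ 0.449 -0.286  0.   ]
reader_top 0.74 [306. 215.] [ 0.618 -0.173  0.014]
reader_top 0.6 [385. 216.] [ 0.614 -0.312  0.014]
reader_top 0.32 [452. 204.] [ 0.634 -0.432  0.014]
sample_cup 0.66 [452. 208.] [ 0.627 -0.434  0.   ]
reagent 0.62 [258. 142.] [ 0.755 -0.086  0.   ]
{'time_s': 0.5, 'joints': array([ 90.162,  22.043,   0.449,  -0.002, -68.411, -14.817]), 'joint_velocities': array([-0.105, -0.05 ,  0.104,  0.007,  0.035,  0.145]), 'effort': array([ -0.   , -39.008,  18.744,   4.221,   0.015,  -0.   ]), 'tcp_pos': array([0.158, 0.605, 0.198]), 'ee_rot': array([[ 0.967, -0.253, -0.   ],
       [-0.253, -0.967, -0.   ],
       [-0.   ,  0.   , -1.   ]]), 'wrist_force': array([ 1.474, -0.381,  0.358]), 'moment': array([ 0.031, -0.042,  0.01 ]), 'gripper_force': 0.0, 'gripper_width': 0.9999585887313447}
```

View pics/scene0.png

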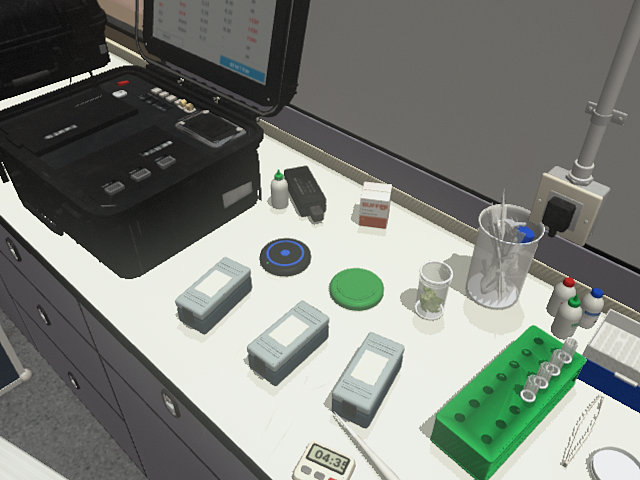

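View pics/top0.png

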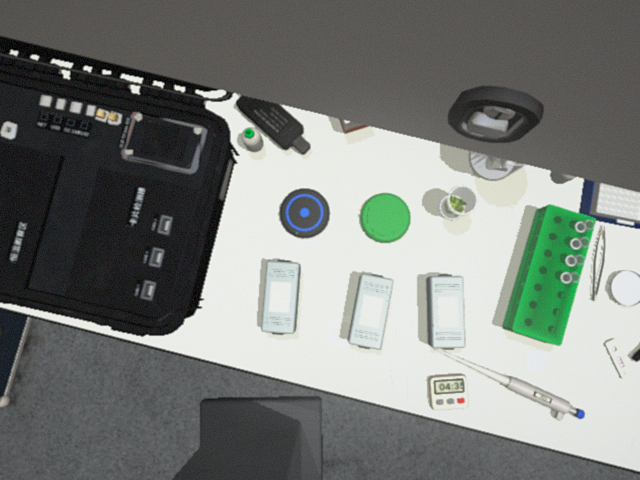

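The blue-ringed pad (top 304,213; scene 285,257) is the reader; the green one (top 385,217) is the look-alike. The three cassettes sit at top (281,296), (372,310) and (446,310). Next I'll measure their poses from the labels in both views.

```bash
cat > m.py <<'E'
from h import *
np.set_printoptions(precision=4,suppress=True)
def labels(p,n):
    out=[]
    for q in models.cut_out(p,"case_a"):
        if q["confidence"]<.4: continue
        m=q["region"].astype(np.uint8); m=cv2.erode(m,np.ones((3,3)))
        f=p["frame"].astype(int); w=((f.min(2)>222)&(m>0)).astype(np.uint8)
        c=max(cv2.findContours(w,0,2)[0],key=cv2.contourArea,default=None)
        if c is None: continue
        c=cv2.convexHull(c); M=cv2.moments(c); ctr=np.array([M["m10"],M["m01"]])/max(M["m00"],1)
        # pose at z=.05 plane
        w3=np.array([at(p,u[0],.05)[:2] for u in c]).astype(np.float32)
        (rc,rs,ra)=cv2.minAreaRect(w3*1000)
        out.append(ctr); print(n,round(q["confidence"],2),ctr.round(1),"rect",np.array(rc),np.array(rs),round(ra,1))
    return out
E
python3 - <<'E'
from m import *
a=imaging.capture("scene");b=imaging.capture("top")
A=sorted(labels(a,"scene"),key=lambda u:u[0]);B=sorted(labels(b,"top"),key=lambda u:u[0])
for u,v in zip(A,B): print("label",*tri(a,u,b,v))
def blue(p,box):
    x0,y0,x1,y1=box;f=p["frame"][y0:y1,x0:x1].astype(int)
    w=((f[...,0]-f[...,2]>70)&(f[...,0]-f[...,1]>40)).astype(np.uint8)
    c=cv2.convexHull(cv2.findNonZero(w));M=cv2.moments(c);return np.array([M["m10"]/M["m00"]+x0,M["m01"]/M["m00"]+y0])
u,v=blue(a,(255,230,318,285)),blue(b,(275,185,335,242));print("reader",u,v,*tri(a,u,b,v))
im=np.hstack([cv2.resize(b["frame"][160:380,240:500],(520,440)),cv2.resize(a["frame"][225:315,245:395],(280,168))[:168] if 0 else cv2.copyMakeBorder(cv2.resize(a["frame"][225:315,245:395],(280,168)),0,272,0,0,0)])
cv2.imwrite("pics/crop1.png",im)
# analyzer corner guess
for z in(.0,.15,.2):print(z,at(b,(190,325),z),at(b,(232,100),z),at(b,(0,300),z))
E
```

```text
scene 0.8 [288.4 330.3] rect [ 449.5658 -279.6751] [32.9036 49.3817] 78.1
scene 0.71 [369.2 367.2] rect [ 446.5187 -408.6305] [33.6608 49.9872] 89.5
scene 0.57 [212.8 282.9] rect [ 475.5239 -127.494 ] [32.825  48.8483] 85.3
top 0.96 [279.9 296.7] rect [ 474.9172 -128.6096] [34.6589 50.6382] 85.1
top 0.86 [448.1 313.9] rect [ 443.7328 -408.5326] [62.0282 47.4634] 0.7
top 0.68 [371.8 318.7] rect [ 433.6239 -279.9987] [41.2015 81.8241] 79.0
label [ 0.4747 -0.1284  0.0507] 0.0008812684040103081
label [ 0.4383 -0.2834  0.063 ] 0.00568802709646027
label [ 0.4425 -0.4094  0.0546] 0.001312373450154526
reader [284.9564 252.7032] [304.1757 212.2291] [ 0.6223 -0.1693  0.0145] 7.021922255059256e-05
0.0 [0.4277 0.0339 0.    ] [ 0.8341 -0.0385  0.    ] [0.4765 0.3691 0.    ]
0.15 [ 0.4358 -0.0035  0.15  ] [ 0.7812 -0.065   0.15  ] [0.4774 0.2813 0.15  ]
0.2 [ 0.4386 -0.016   0.2   ] [ 0.7636 -0.0739  0.2   ] [0.4776 0.2521 0.2   ]
```

View pics/crop1.png

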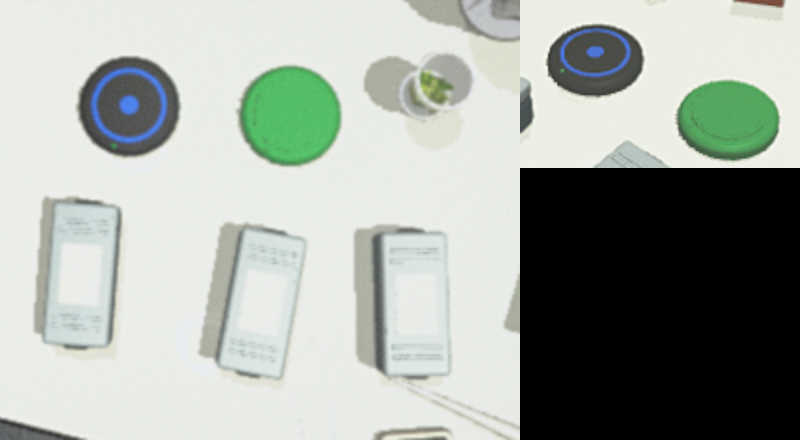

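Call:
apply_moves --moves '[[[0.018,0.023,-0.02],0],[[0.018,0.023,-0.02],0],[[0.018,0.023,-0.02],0],[[0.018,0.023,-0.02],0],[[0.018,0.023,-0.02],0]]' --hand 0.087

```text
time_s: 1.12
tcp_pos: [0.2164, 0.4692, 0.2991]
ee_rot: [[0.968, -0.253, 0.0], [-0.253, -0.968, 0.0], [0.0, -0.0, -1.0]]
wrist_force: [-0.3, 1.1, 0.1]
gripper_width: 0.999
gripper_force: 0.0
```

Call:
apply_moves --moves '[[[0.0246,0.0315,0],0],[[0.0246,0.0315,0],0],[[0.0246,0.0315,0],0],[[0.0246,0.0315,0],0],[[0.0246,0.0315,0],0]]'

```text
time_s: 1.53
tcp_pos: [0.2954, 0.2852, 0.2985]
ee_rot: [[0.968, -0.252, 0.001], [-0.252, -0.968, 0.001], [0.0, -0.001, -1.0]]
wrist_force: [1.2, 0.2, -0.0]
gripper_width: 1.0
gripper_force: 0.0
```

Call:
apply_moves --moves '[[[0.0246,0.0315,0],0],[[0.0246,0.0315,0],0],[[0.0246,0.0315,0],0],[[0.0246,0.0315,0],0],[[0.0246,0.0315,0],0]]'

```text
time_s: 1.95
tcp_pos: [0.3745, 0.1017, 0.2988]
ee_rot: [[0.968, -0.252, 0.002], [-0.252, -0.968, 0.001], [0.001, -0.002, -1.0]]
wrist_force: [1.5, 0.6, 0.1]
gripper_width: 0.996
gripper_force: 0.0
```

Call:
apply_moves --moves '[[[0.0246,0.0315,0],0],[[0.0246,0.0315,0],0],[[0.0246,0.0315,0],0],[[0.0246,0.0315,0],0],[[0.0246,0.0315,0],0]]'

```text
time_s: 2.37
tcp_pos: [0.4538, -0.082, 0.2986]
ee_rot: [[0.967, -0.253, 0.001], [-0.253, -0.967, 0.0], [0.001, -0.001, -1.0]]
wrist_force: [1.3, -0.1, 1.0]
gripper_width: 1.0
gripper_force: 0.0
```

Call:
apply_moves --moves '[[[0.02,0.026,0],0],[[0.013,0.015,0],0],[[0,0,0],-5],[[0,0,0],-5],[[0,0,0],0]]'

```text
time_s: 2.78
tcp_pos: [0.4751, -0.1285, 0.298]
ee_rot: [[0.997, -0.081, -0.0], [-0.081, -0.997, -0.0], [-0.0, 0.0, -1.0]]
wrist_force: [-1.0, 0.3, -0.1]
gripper_width: 1.002
gripper_force: 0.0
```

```bash
cat > go.py <<'E'
import sys
from h import *
np.set_printoptions(precision=4,suppress=True)
s=r.sense();p=np.array(s["tcp_pos"]);R=np.array(s["ee_rot"]);ph=np.degrees(np.arctan2(R[1,0],R[0,0]))
print("t",s["time_s"],p,"phi",ph.round(2),"F",s["wrist_force"],"M",s["moment"],"g",round(s["gripper_width"],3),s["gripper_force"])
if len(sys.argv)>1:
    x,y,z,a=map(float,sys.argv[1:5]);print("tool shift (before turn)",R.T@(np.array([x,y,z])-p),"turn",ph-a)
E
python3 go.py 0.475 -0.128 0.011 -4.9
```

```text
t 2.7833 [ 0.4751 -0.1285  0.298 ] phi -4.65 F [-1.001   0.3156 -0.0898] M [-0.0462 -0.0738 -0.0359] g 1.002 0.0
tool shift (before turn) [ 0.     -0.0005  0.287 ] turn 0.24945295190882977
```

Call:
apply_moves --moves '[[[0,0,0.038],0],[[0,0,0.038],0],[[0,0,0.038],0],[[0,0,0.038],0],[[0,0,0.038],0]]'

```text
time_s: 3.2
tcp_pos: [0.4751, -0.1276, 0.1073]
ee_rot: [[0.997, -0.083, 0.002], [-0.083, -0.997, 0.0], [0.002, -0.0, -1.0]]
wrist_force: [0.2, -0.3, -1.2]
gripper_width: 1.001
gripper_force: 0.0
```

Call:
apply_moves --moves '[[[0,0,0.03],0],[[0,0,0.025],0],[[0,0,0.02],0],[[0,0,0.014],0],[[0,0,0.008],0]]'

```text
time_s: 3.62
tcp_pos: [0.4741, -0.1276, 0.0095]
ee_rot: [[0.997, -0.083, -0.003], [-0.083, -0.997, -0.0], [-0.003, 0.0, -1.0]]
wrist_force: [-1.0, -0.0, 0.3]
gripper_width: 1.0
gripper_force: 0.0
```

Call:
apply_moves --moves '[[[0,0,0],0],[[0,0,0],0],[[0,0,0],0],[[0,0,0],0],[[0,0,0],0]]' --hand 0.04

```text
time_s: 4.03
tcp_pos: [0.4759, -0.1278, 0.0122]
ee_rot: [[0.997, -0.081, 0.002], [-0.081, -0.997, 0.0], [0.002, -0.0, -1.0]]
wrist_force: [-1.2, -0.1, 1.2]
gripper_width: 0.705
gripper_force: 0.0
```

Call:
apply_moves --moves '[[[0,0,0],0],[[0,0,0],0],[[0,0,0],0]]'

```text
time_s: 4.28
tcp_pos: [0.4756, -0.1281, 0.012]
ee_rot: [[0.997, -0.081, 0.001], [-0.081, -0.997, -0.0], [0.001, 0.0, -1.0]]
wrist_force: [-2.0, -0.8, 5.6]
gripper_width: 0.64
gripper_force: 30.0
```

```bash
python3 go.py
```

```text
t 4.2833 [ 0.4756 -0.1281  0.012 ] phi -4.65 F [-1.9718 -0.78    5.6495] M [-0.2528  0.3181 -0.0347] g 0.64 29.998425096273422
```

Call:
apply_moves --moves '[[[0,0,-0.01],0],[[0,0,-0.02],0],[[0,0,-0.03],0],[[0,0,-0.03],0],[[0,0,-0.02],0]]'

```text
time_s: 4.7
tcp_pos: [0.4747, -0.1276, 0.1222]
ee_rot: [[0.997, -0.082, 0.0], [-0.082, -0.997, 0.001], [-0.0, -0.001, -1.0]]
wrist_force: [0.5, -0.0, -6.8]
gripper_width: 0.639
gripper_force: 30.0
```

Call:
apply_moves --moves '[[[0,0,-0.01],0],[[0,0,0],0],[[0,0,0],0],[[0,0,0],0],[[0,0,0],0]]'

```text
time_s: 5.12
tcp_pos: [0.4735, -0.1277, 0.1292]
ee_rot: [[0.997, -0.082, -0.004], [-0.082, -0.997, 0.0], [-0.004, -0.0, -1.0]]
wrist_force: [-0.5, -0.0, -6.9]
gripper_width: 0.642
gripper_force: 30.0
```

```bash
cat > w.py <<'E'
from h import *
np.set_printoptions(precision=3,suppress=True)
F=[];M=[]
for i in range(6):
    s=r.sense();R=np.array(s["ee_rot"]);F.append(R.T@s["wrist_force"]);M.append(R.T@s["moment"]);imaging.capture("top")
print("tool F",np.mean(F,0),"My",np.array(M)[:,1],"mean M",np.mean(M,0),s["gripper_width"],s["tcp_pos"],s["time_s"])
E
python3 w.py
```

```text
tool F [ 0.181 -0.477  6.142] My [ 0.024 -0.054  0.045 -0.002  0.042  0.053] mean M [-0.03   0.018  0.001] 0.6383962818454009 [ 0.475 -0.128  0.131] 5.3667
```

Call:
apply_moves --moves '[[[0.01,0,0],0],[[0.02,0,0],0],[[0.03,0,0],0],[[0.035,0,0],0],[[0,0,0],0]]'

```text
time_s: 5.83
tcp_pos: [0.5781, -0.1362, 0.1309]
ee_rot: [[0.997, -0.08, 0.008], [-0.08, -0.997, -0.002], [0.008, 0.001, -1.0]]
wrist_force: [0.2, -0.0, -5.5]
gripper_width: 0.641
gripper_force: 30.0
```

```bash
python3 w.py
```

```text
tool F [-0.194  0.012  5.987] My [ 0.302 -0.241 -0.157 -0.142 -0.044 -0.072] mean M [-0.029 -0.059 -0.006] 0.639749345757237 [ 0.569 -0.136  0.131] 6.0833
```

Call:
apply_moves --moves '[[[-0.01,0,0],0],[[-0.02,0,0],0],[[-0.03,0,0],0],[[-0.035,0,0],0],[[0,0,0],0]]'

```text
time_s: 6.55
tcp_pos: [0.4639, -0.1275, 0.1297]
ee_rot: [[0.996, -0.083, -0.012], [-0.083, -0.997, 0.002], [-0.012, -0.001, -1.0]]
wrist_force: [-1.9, 0.4, -7.7]
gripper_width: 0.644
gripper_force: 30.0
```

```bash
python3 w.py
```

```text
tool F [0.403 0.042 5.893] My [-0.469  0.18   0.246  0.144  0.121 -0.004] mean M [0.004 0.036 0.006] 0.6395537761275902 [ 0.476 -0.128  0.132] 6.8
```

```bash
python3 w.py
```

```text
tool F [-0.017 -0.159  5.884] My [ 0.011  0.009 -0.015  0.017 -0.006 -0.041] mean M [-0.019 -0.004 -0.003] 0.6368532830851427 [ 0.475 -0.128  0.131] 7.1
```

Call:
apply_moves --moves '[[[0.01,0,0],0],[[0.02,0,0],0],[[0.03,0,0],0],[[0.035,0,0],0],[[0,0,0],0]]'

```text
time_s: 7.57
tcp_pos: [0.5782, -0.1363, 0.1308]
ee_rot: [[0.997, -0.08, 0.008], [-0.08, -0.997, -0.002], [0.008, 0.001, -1.0]]
wrist_force: [2.1, -1.2, -5.9]
gripper_width: 0.644
gripper_force: 30.0
```

Call:
apply_moves --moves '[[[0,0,0],0],[[0,0,0],0],[[0,0,0],0],[[0,0,0],0]]'

```text
time_s: 7.9
tcp_pos: [0.5691, -0.1356, 0.1312]
ee_rot: [[0.997, -0.081, -0.0], [-0.081, -0.997, -0.0], [-0.0, 0.0, -1.0]]
wrist_force: [-0.5, -0.9, -5.5]
gripper_width: 0.641
gripper_force: 30.0
```

```bash
python3 w.py;python3 w.py
```

```text
tool F [0.041 0.218 5.899] My [ 0.067  0.072 -0.005 -0.019  0.012 -0.035] mean M [-0.024  0.015 -0.012] 0.6417093130178009 [ 0.57  -0.136  0.132] 8.15
tool F [0.126 0.079 5.702] My [ 0.056  0.012  0.025 -0.005 -0.017 -0.07 ] mean M [-0.005  0.     0.003] 0.6373167065878352 [ 0.57  -0.136  0.131] 8.45
```

Call:
apply_moves --moves '[[[-0.01,0,0],0],[[-0.02,0,0],0],[[-0.03,0,0],0],[[-0.035,0,0],0],[[0,0,0],0]]'

```text
time_s: 8.92
tcp_pos: [0.4644, -0.1275, 0.1293]
ee_rot: [[0.996, -0.083, -0.013], [-0.083, -0.997, 0.002], [-0.013, -0.001, -1.0]]
wrist_force: [-1.7, 1.0, -7.1]
gripper_width: 0.64
gripper_force: 30.0
```

Call:
apply_moves --moves '[[[0,0,0],0],[[0,0,0],0],[[0,0,0],0],[[0,0,0],0]]'

```text
time_s: 9.25
tcp_pos: [0.4759, -0.1279, 0.1314]
ee_rot: [[0.997, -0.081, 0.001], [-0.081, -0.997, 0.0], [0.001, -0.0, -1.0]]
wrist_force: [0.3, 0.2, -5.7]
gripper_width: 0.644
gripper_force: 30.0
```

```bash
python3 w.py;python3 w.py
```

```text
tool F [ 0.121 -0.065  5.909] My [ 0.028  0.045  0.006 -0.029 -0.051 -0.002] mean M [-0.033 -0.001  0.004] 0.6381707561837239 [ 0.475 -0.128  0.131] 9.5
tool F [ 0.076 -0.105  6.034] My [-0.019 -0.034  0.023  0.023 -0.053  0.037] mean M [-0.029 -0.004  0.01 ] 0.6444256485532693 [ 0.475 -0.128  0.131] 9.8
```

A's moment doesn't change sign, so it looks empty. I'll set it back and test B.

Call:
apply_moves --moves '[[[0,0,0.025],0],[[0,0,0.03],0],[[0,0,0.025],0],[[0,0,0.015],0],[[0,0,0.01],0]]'

```text
time_s: 10.27
tcp_pos: [0.4738, -0.1279, 0.0242]
ee_rot: [[0.997, -0.081, -0.004], [-0.081, -0.997, -0.0], [-0.004, 0.0, -1.0]]
wrist_force: [-1.1, -0.3, -6.1]
gripper_width: 0.638
gripper_force: 30.0
```

Call:
apply_moves --moves '[[[0,0,0.005],0],[[0,0,0.005],0],[[0,0,0.004],0],[[0,0,0],0],[[0,0,0],0]]'

```text
time_s: 10.68
tcp_pos: [0.4758, -0.1279, 0.0128]
ee_rot: [[0.997, -0.081, 0.002], [-0.081, -0.997, 0.0], [0.002, -0.0, -1.0]]
wrist_force: [-0.8, -0.3, -5.7]
gripper_width: 0.64
gripper_force: 30.0
```

Call:
apply_moves --moves '[[[0,0,0],0],[[0,0,0],0],[[0,0,0],0],[[0,0,0],0],[[0,0,0],0]]' --hand 0.087

```text
time_s: 11.1
tcp_pos: [0.4756, -0.1279, 0.0127]
ee_rot: [[0.997, -0.081, 0.001], [-0.081, -0.997, -0.0], [0.001, -0.0, -1.0]]
wrist_force: [0.0, 0.0, 0.0]
gripper_width: 0.929
gripper_force: 0.0
```

Call:
apply_moves --moves '[[[0,0,-0.02],0],[[0,0,-0.038],0],[[0,0,-0.038],0],[[0,0,-0.02],3.6],[[0,0,0],3.6]]'

```text
time_s: 11.52
tcp_pos: [0.479, -0.1282, 0.1339]
ee_rot: [[0.978, -0.207, 0.012], [-0.207, -0.978, -0.001], [0.012, -0.002, -1.0]]
wrist_force: [0.4, 0.6, -0.3]
gripper_width: 0.996
gripper_force: 0.0
```

```bash
python3 go.py 0.4496 -0.2797 0.012 -11.9
```

```text
t 11.5167 [ 0.479  -0.1282  0.1339] phi -11.96 F [ 0.4038  0.5782 -0.2694] M [ 0.0402 -0.0117 -0.0826] g 0.996 0.0
tool shift (before turn) [0.0012 0.1545 0.1217] turn -0.06033045093855982
```

Call:
apply_moves --moves '[[[0.002,0.04,0],0],[[0.002,0.04,0],0],[[0.001,0.04,0],0],[[0,0.0225,0],0],[[0,0.0113,0],0]]'

```text
time_s: 11.93
tcp_pos: [0.4476, -0.2819, 0.1282]
ee_rot: [[0.978, -0.208, 0.0], [-0.208, -0.978, -0.0], [0.0, 0.0, -1.0]]
wrist_force: [0.2, -0.7, -0.5]
gripper_width: 1.001
gripper_force: 0.0
```

Call:
apply_moves --moves '[[[0,0,0.03],0],[[0,0,0.035],0],[[0,0,0.03],0],[[0,0,0.017],0],[[0,0,0.009],0]]'

```text
time_s: 12.35
tcp_pos: [0.4466, -0.2785, 0.0046]
ee_rot: [[0.979, -0.205, -0.005], [-0.205, -0.979, 0.002], [-0.005, -0.001, -1.0]]
wrist_force: [0.3, -0.2, -0.4]
gripper_width: 1.0
gripper_force: 0.0
```

Call:
apply_moves --moves '[[[0,0,0],0],[[0,0,0],0],[[0,0,0],0],[[0,0,0],0],[[0,0,0],0]]' --hand 0.04

```text
time_s: 12.77
tcp_pos: [0.4493, -0.2796, 0.0085]
ee_rot: [[0.979, -0.205, 0.003], [-0.205, -0.979, -0.001], [0.003, 0.0, -1.0]]
wrist_force: [-0.2, 0.9, 0.1]
gripper_width: 0.706
gripper_force: 0.0
```

Call:
apply_moves --moves '[[[0,0,0],0],[[0,0,0],0],[[0,0,0],0]]'

```text
time_s: 13.02
tcp_pos: [0.4491, -0.2799, 0.0083]
ee_rot: [[0.979, -0.205, 0.002], [-0.205, -0.979, -0.001], [0.002, 0.001, -1.0]]
wrist_force: [-0.9, -1.6, 5.7]
gripper_width: 0.641
gripper_force: 30.0
```

```bash
python3 go.py 0.4496 -0.2797 0.012 -11.9
```

```text
t 13.0167 [ 0.4491 -0.2799  0.0083] phi -11.83 F [-0.9269 -1.5651  5.7454] M [-0.2537  0.2899  0.0161] g 0.641 29.999374598264694
tool shift (before turn) [ 0.0004 -0.0003 -0.0037] turn 0.06692308279966674
```

Call:
apply_moves --moves '[[[0,0,-0.01],0],[[0,0,-0.02],0],[[0,0,-0.03],0],[[0,0,-0.03],0],[[0,0,-0.02],0]]'

```text
time_s: 13.43
tcp_pos: [0.4476, -0.2788, 0.1183]
ee_rot: [[0.979, -0.206, -0.001], [-0.206, -0.979, 0.001], [-0.001, -0.001, -1.0]]
wrist_force: [1.0, 0.1, -7.2]
gripper_width: 0.644
gripper_force: 30.0
```

Call:
apply_moves --moves '[[[0,0,-0.01],0],[[0,0,0],0],[[0,0,0],0],[[0,0,0],0],[[0,0,0],0]]'

```text
time_s: 13.85
tcp_pos: [0.4466, -0.2787, 0.1247]
ee_rot: [[0.979, -0.206, -0.005], [-0.206, -0.979, 0.002], [-0.005, -0.001, -1.0]]
wrist_force: [-0.0, -0.5, -7.9]
gripper_width: 0.645
gripper_force: 30.0
```

```bash
python3 w.py
```

```text
tool F [-0.065  0.42   7.859] My [ 0.025  0.022  0.007  0.03  -0.005  0.   ] mean M [-0.019  0.013 -0.012] 0.636694902165786 [ 0.448 -0.279  0.126] 14.1
```

Call:
apply_moves --moves '[[[0.01,0,0],0],[[0.02,0,0],0],[[0.03,0,0],0],[[0.035,0,0],0],[[0,0,0],0]]'

```text
time_s: 14.57
tcp_pos: [0.5494, -0.3009, 0.1268]
ee_rot: [[0.979, -0.204, 0.008], [-0.204, -0.979, -0.004], [0.009, 0.002, -1.0]]
wrist_force: [1.4, -0.4, -7.9]
gripper_width: 0.638
gripper_force: 30.0
```

Call:
apply_moves --moves '[[[0,0,0],0],[[0,0,0],0],[[0,0,0],0],[[0,0,0],0]]'

```text
time_s: 14.9
tcp_pos: [0.5406, -0.2988, 0.1272]
ee_rot: [[0.979, -0.206, -0.001], [-0.206, -0.979, 0.0], [-0.001, -0.0, -1.0]]
wrist_force: [-1.1, 0.6, -7.5]
gripper_width: 0.64
gripper_force: 30.0
```

```bash
python3 w.py;python3 w.py
```

```text
tool F [-0.269 -0.087  7.707] My [-0.019 -0.093 -0.046 -0.075 -0.037 -0.103] mean M [ 0.013 -0.062 -0.01 ] 0.6431876374475016 [ 0.541 -0.299  0.127] 15.15
tool F [-0.118 -0.059  8.256] My [-0.028 -0.086 -0.081 -0.057 -0.054 -0.041] mean M [ 0.007 -0.058  0.017] 0.6352796833107979 [ 0.541 -0.299  0.127] 15.45
```

Call:
apply_moves --moves '[[[-0.01,0,0],0],[[-0.02,0,0],0],[[-0.03,0,0],0],[[-0.035,0,0],0],[[0,0,0],0]]'

```text
time_s: 15.92
tcp_pos: [0.4378, -0.2764, 0.1253]
ee_rot: [[0.978, -0.208, -0.013], [-0.208, -0.978, 0.006], [-0.014, -0.003, -1.0]]
wrist_force: [-2.1, 1.3, -9.5]
gripper_width: 0.64
gripper_force: 30.0
```

Call:
apply_moves --moves '[[[0,0,0],0],[[0,0,0],0],[[0,0,0],0],[[0,0,0],0]]'

```text
time_s: 16.25
tcp_pos: [0.4495, -0.2796, 0.1275]
ee_rot: [[0.979, -0.205, 0.001], [-0.205, -0.979, -0.0], [0.001, 0.0, -1.0]]
wrist_force: [-0.2, 0.3, -8.2]
gripper_width: 0.639
gripper_force: 30.0
```

```bash
python3 w.py;python3 w.py
```

```text
tool F [0.075 0.327 8.25 ] My [0.076 0.139 0.075 0.066 0.032 0.126] mean M [-0.021  0.086 -0.003] 0.6415098323924439 [ 0.449 -0.279  0.127] 16.5
tool F [-0.102  0.007  7.687] My [0.079 0.107 0.063 0.119 0.131 0.121] mean M [ 0.004  0.104 -0.03 ] 0.6384541240693858 [ 0.448 -0.279  0.127] 16.8
```

B rattles: its moment flips from −0.06 to +0.10 N m and its weight is about 7.9 N. Next I'll carry it to the reader.

Call:
apply_moves --moves '[[[0.01,-0.01,0],0],[[0.018,-0.018,0],0],[[0.02,-0.02,0],0],[[0.022,-0.021,0],0],[[0.022,-0.021,0],0]]'

```text
time_s: 17.27
tcp_pos: [0.5582, -0.2093, 0.1272]
ee_rot: [[0.979, -0.206, 0.0], [-0.206, -0.979, -0.0], [0.0, -0.0, -1.0]]
wrist_force: [0.6, -0.4, -7.6]
gripper_width: 0.641
gripper_force: 30.0
```

Call:
apply_moves --moves '[[[0.02,-0.02,0.005],0],[[0.016,-0.016,0.01],0],[[0.01,-0.01,0.01],0],[[0.006,-0.005,0.01],0],[[0.003,-0.003,0.01],0]]'

```text
time_s: 17.68
tcp_pos: [0.6222, -0.168, 0.0806]
ee_rot: [[0.979, -0.205, -0.001], [-0.205, -0.979, 0.0], [-0.001, 0.0, -1.0]]
wrist_force: [0.1, 0.4, -7.6]
gripper_width: 0.642
gripper_force: 30.0
```

Call:
apply_moves --moves '[[[0,0,0.004],0],[[0,0,0],0],[[0,0,0],0],[[0,0,0],0],[[0,0,0],0]]'

```text
time_s: 18.1
tcp_pos: [0.6219, -0.1694, 0.0793]
ee_rot: [[0.979, -0.206, 0.002], [-0.206, -0.979, -0.0], [0.002, -0.0, -1.0]]
wrist_force: [0.1, -0.2, -6.9]
gripper_width: 0.64
gripper_force: 30.0
```

Call:
apply_moves --moves '[[[0,0,0],0],[[0,0,0],0],[[0,0,0],0],[[0,0,0],0],[[0,0,0],0]]'

```text
time_s: 18.52
tcp_pos: [0.6218, -0.1687, 0.0783]
ee_rot: [[0.979, -0.205, 0.0], [-0.205, -0.979, 0.0], [0.0, -0.0, -1.0]]
wrist_force: [0.8, -0.2, -8.8]
gripper_width: 0.641
gripper_force: 30.0
```

```bash
python3 go.py .622 -.169 .08 -11.9; python3 - <<'E'
from m import *
a=imaging.capture("scene");b=imaging.capture("top");cv2.imwrite("pics/end_s.png",a["frame"]);labels(a,"scene");labels(b,"top")
E
python3 w.py
```

```text
t 18.5167 [ 0.6218 -0.1687  0.0783] phi -11.86 F [ 0.8475 -0.2327 -8.7906] M [-0.0251  0.0034  0.0389] g 0.641 29.99961957335472
tool shift (before turn) [ 0.0002  0.0003 -0.0017] turn 0.042322737129003585
scene 0.71 [283.5 202.7] rect [ 704.8073 -118.7519] [ 4.3226 14.2373] 0.5
scene 0.63 [369.2 367.2] rect [ 446.5187 -408.6305] [33.6608 49.9872] 89.5
scene 0.59 [208.2 286.8] rect [ 464.7131 -125.5968] [33.3377 26.5278] 87.9
top 0.97 [284.6 306. ] rect [ 460.1644 -136.3557] [11.6899 18.2666] 89.1
top 0.72 [444.5 300.9] rect [ 464.2524 -403.8218] [16.9169  8.323 ] 89.1
tool F [ 0.236 -0.072  8.237] My [ 0.058 -0.008  0.019  0.047  0.036  0.032] mean M [-0.018  0.031 -0.014] 0.6410487755439954 [ 0.622 -0.169  0.078] 18.9667
```

View pics/end_s.png

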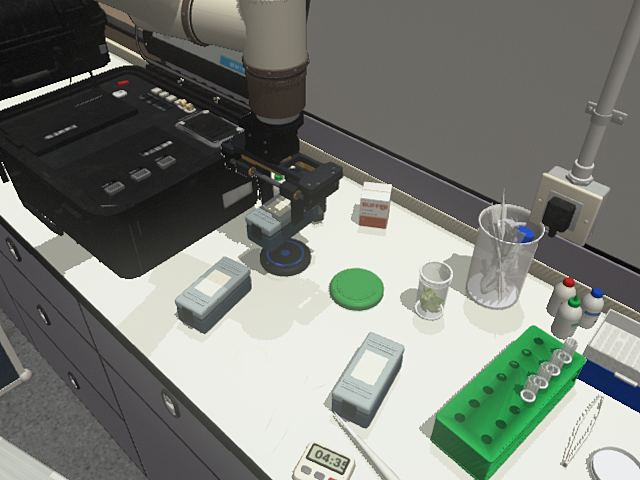

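The cassette is held level over the blue reader (285,257). The set-down cassette is flat at (213,290), and the cup and bottle are untouched.

```bash
python3 -c "
from station import r
print(r.finish_job())"
```

```text
the job is handed in; nothing more can be done
None
```

I found the rattling cassette, the middle of the three, and handed the job in at about 19 s with it held level about 55 mm above the blue-ringed reader. The left cassette tested silent and is back flat where it stood; I never lifted the right one, because the middle one's moment changed sign with each shake and its weight (about 0.81 kg) was above the empty maximum.

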